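# Wedge the rocking tool chest steady

### The arm

A 6-joint arm with a two-finger parallel gripper is mounted at the origin on the work surface. World frame = base frame: x ahead of the robot, y to its left, z up, the work surface at z = 0. Lengths are in m, angles in rad, forces in N, time in s.
With the tool pointing down it reaches from about 0.3 to 0.85 m from the base axis. Payload 5.4 kg.
Tool frame: the origin (TCP) lies on the mounting face of the last link; the fingertips stand 173 mm ahead of it and the grasp point (between the pads) lies 155 mm ahead of it; z points along the fingers, y is the line along which they close (so a half turn about z gives the same grasp; the last joint's range is limited). The gripper opens to 85 mm and grips with 20 to 120 N. Pads are 22 mm wide; open, the fingers measure 114 mm over their backs; the gripper's body (76 mm by 85 mm) begins 54 mm behind the grasp point. The pads swing forward as they close: fully open they stand 13 mm farther back than shut.
Start: joints at [1.004, 0.158, 1.597, -0, 1.386, -0.21], TCP at [0.201, 0.539, 0.405] pointing down, gripper open.
Joint ranges: [-2.91, 2.91], [-0.94, 2.29], [0.18, 2.7], [-1.29, 4.43], [0.17, 2.64], [-3, 3]. Speed limits (rad/s): [2.57, 2.57, 3.14, 3.14, 3.14, 3.14].

### API

Orientations are given as a unit quaternion [w, x, y, z].
In Python, from rig import * gives the robot as it stands.
- The arm moves only by the tool jog_arm, never from a script. Its argument "targets" is a list of rows, each a list of 3 entries, a list of its own where there are three numbers: the shift along the tool's x, y, z in m, then the turn, a rotation vector about the tool's x, y, z in rad, then the gripper's target within -1 to 1 (fully open at 1, half-way at 0, shut at -1). In form: [[[x, y, z], [ax, ay, az], jaw], ...]. A call has 1 to 12 rows; each row is the pose to reach, as a shift and turn from the pose commanded when the call began, along the tool's axes at that moment; what a row does not reach only later rows make up. A row lasts 1/10 s, in which the tool goes at most 50 mm and 8.59 degrees, less where a joint would pass 70% of its speed; a pose out of reach is approached as far as the arm can. A call with a gripper value outside its range is refused whole. The fingers move at their own pace and stop on an object; the grip force is fixed at half the most. Time passes only in rows, so rows that repeat a pose let the fingers close. It gives the time, the measured TCP pose, the force, the opening and the grip force at its end, in the units of the state.
- read_state(): the state, without advancing time (a new reading comes with each control period).
- read_camera(name): name is "side" or "top"; returns a dict with "frame" (384x512x3 uint8, red, green, blue), "K" (3x3 intrinsics, pixels), "R" (3x3) and "t" (3): a world point X has camera coordinates R X + t. Camera axes: x right, y down, z forward; pixel columns grow to the right and rows downward; lengths in m; the calibration is good to about 2 mm. A picture is of the moment at which its call begins. There is no depth.
- hand_in(): hands the job in; it is judged then, once.
The state is a dict: "time": time; "joints": joint angles; "qvel": joint speeds; "tau": joint torques, N m; "tcp_pos": TCP position; "tool_rot": TCP orientation; "contact_force": force on the tool from outside, world axes, zero at the start; "torque": the same for the moment, N m; "width": finger opening in m; "grasp_force": force on a finger pad.
Only numpy, scipy, OpenCV 4.12 (cv2) and the standard library are available. Lean on these libraries where they do the work, as an engineer would, in place of code of your own. Each camera call takes 0.05 s, during which the arm holds its last target. There are 200 camera calls.

### The job

The walnut tool chest rocks on the raised seam of the zinc table. Push the maple wedge along the table, thin end first, under the chest's front edge until it jams snug and carries the chest there, then press firmly down on the front of the lid to feel that the chest no longer rocks, and let go with the wedge still tight. Never pick up or tip the wedge, do not shove the chest along the table or leave it tipped forward, and leave the other things on the table alone.

Things in the scene. Friction and masses are not known exactly. Their poses are not given: they have to be found in the camera images.
- chest: Latched walnut chest, 160 deep (x) by 200 wide (y) by 74 mm high, 2.5 kg, loose. Origin: centre of the flat underside; x to its back, z up. Its front (brass latch standing out 5 mm) faces the robot. It rests on its rear bottom edge and the seam, leaning back 0.07 rad. Unwedged, a steady press of 3 to 8 N on the lid front tips it forward and the front edge drops to the table.
- lid_front (a point): Point on the flat, polished (slippery) top of the chest's lid, mid-width, 12 mm behind the front face, 74 mm above the underside: the place to press. About 85 mm above the table while the chest leans back.
- front_edge (a point): Middle of the chest's front bottom edge, 80 mm in front of the chest's origin; at first it hangs about 11 mm above the table.
- rear_edge (a point): Middle of the chest's rear bottom edge, 80 mm behind the chest's origin; on the table (height 0) when the chest is not tipped forward.
- seam: Fixed half-round seam of the zinc, 340 mm long along its y, 6 mm high, 12 mm wide, passing under the chest 2 to 5 mm in front of the chest's origin, parallel to its front. Origin at its middle on the table; its x points from the robot's side through the chest to its back.
- wedge: Loose maple wedge flat on the table, 120 long (x), 45 mm wide (y), 70 g. Top slopes evenly from 24 mm high at the heel (-x end, flat red face) to 4 mm at the toe (+x end). Origin: centre of the underside. It starts in front of the chest, toe towards it, jams with the toe about 40 to 50 mm in under the front edge and stays jammed; a push of 6 to 12 N at the heel jams it.
- wedge_toe (a point): Middle of the thin end of the wedge, on the table, 60 mm ahead of its origin.
- wedge_heel (a point): Middle of the red heel face of the wedge, 60 mm behind its origin and 12 mm up: where to push.
- touch_key: Bystander: chrome key with a white pearl touch, 85 by 28 mm, 13 mm high, lying left of the wedge. Origin under its middle.
- brace: Bystander: small silver-coloured brace, 88 mm long, 20 mm high. Origin under its middle.
- spring_dish: Bystander: white ceramic dish, 84 mm across, 26 mm high, right of the wedge. Origin under its middle.
- mandrel: Bystander: upright steel mandrel on a 50 mm square base, 99 mm high. Origin under its middle.
- screwdriver: Bystander: screwdriver lying flat, 160 mm long. Origin under its middle.
- cork_jar: Bystander: amber jar, 48 mm across, 50 mm high. Origin under its middle.
Things that resemble listed ones, but are neither listed nor needed, are in the scene too. There is more than one size of the wedge; the one meant has the size given above.

How it is judged:
By the outcome, as a careful person would: the job done as asked, in the order asked, and still so for the second after the job is handed in, with the robot touching nothing.
It also fails if it takes over 64 s, if anything falls off the work surface, if the arm or the gripper's body presses on something with over 40 N, if the wrist force passes 120 N, or if a joint passes its speed limit or range.

## Working session

There is one attempt and no reset: what is moved stays moved. The work goes in short steps, Python scripts to look and compute and a tool call to move; the robot and the scene stay as the last step left them, time stands still between calls to the robot, and variables do not carry over. Pictures are saved under pics/ and viewed, at most 10 in all, crops included, and the job is handed in when it is done.

Besides the shell and the picture viewer there is one more tool, called as name(argument=value, ...) on one line, values as JSON. jog_arm: Moves the arm, as the interface text tells. Its arguments: {"type":"object","properties":{"targets":{"type":"array"}},"required":["targets"]}

```bash
mkdir -p pics
python3 - <<'E'
from rig import *
import cv2,numpy as np
s=read_state();print(s['time'],s['tcp_pos'],s['tool_rot'],s['width'])
for n in('top','side'):
    c=read_camera(n);cv2.imwrite(f'pics/{n}0.png',cv2.resize(c['frame'][:,:,::-1],None,fx=1.5625,fy=1.5625,interpolation=cv2.INTER_CUBIC))
    np.savez(f'{n}.npz',K=c['K'],R=c['R'],t=c['t']);print(n,c['K'],c['R'],c['t'])
E
cat > h.py <<'E'
import numpy as np
def ray(n,u,v,z):
    c=np.load(f'{n}.npz');d=c['R'].T@np.linalg.solve(c['K'],[u,v,1]);o=-c['R'].T@c['t']
    return o+d*(z-o[2])/d[2]
def proj(n,X):
    c=np.load(f'{n}.npz');p=c['K']@(c['R']@np.array(X)+c['t']);return p[:2]/p[2]
E
```

```text
0.0 [0.20069815 0.53853793 0.40368443] [-3.57478272e-04  1.77450267e-01  9.84129297e-01 -8.95482955e-04] 0.08534887360245098
top [[391.58851479   0.         253.9224264 ]
 [  0.         391.58851479 193.86834805]
 [  0.           0.           1.        ]] [[-1.25798277e-01 -9.92055753e-01  4.19248646e-04]
 [-9.69743648e-01  1.22879830e-01 -2.10945030e-01]
 [ 2.09217713e-01 -2.69430851e-02 -9.77497836e-01]] [0.06341157 0.57227401 1.06809244]
side [[391.00941155   0.         261.30207092]
 [  0.         391.00941155 192.30592965]
 [  0.           0.           1.        ]] [[ 0.97711356 -0.21270494  0.00238525]
 [-0.14375521 -0.66855768 -0.72963352]
 [ 0.15679133  0.71259192 -0.68383422]] [-0.57041307  0.14263021  1.08084264]
```

View pics/top0.png

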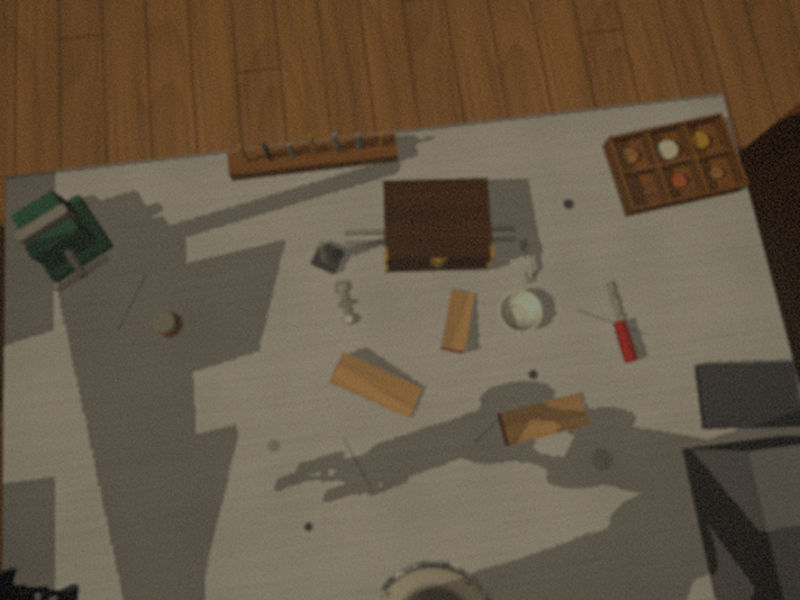

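View pics/side0.png

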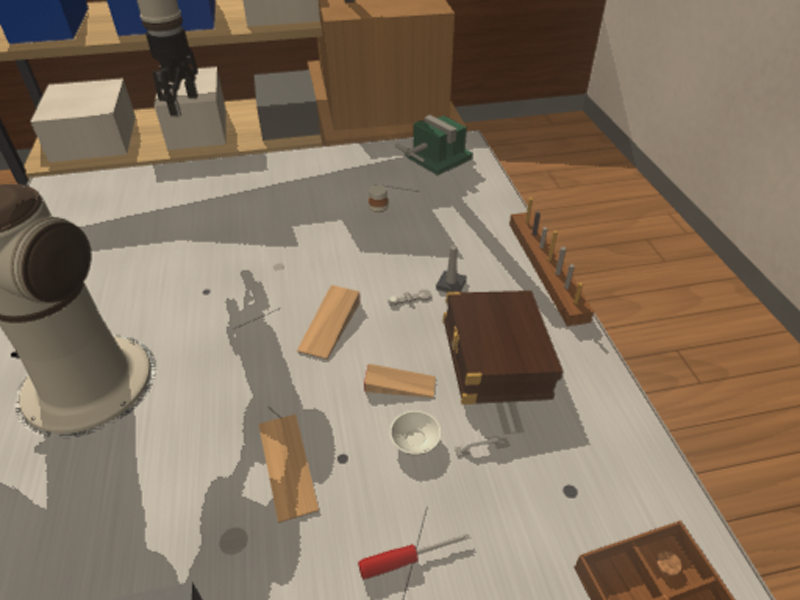

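The top view shows the chest at about (437,225) with its front side at the bottom. There are three wedge-like blocks, at (459,321), (377,384) and (543,419). The one by the chest has a red heel at (454,350). The dish is at (522,310), the mandrel at (328,257) and the key at (346,300). I'll take enlarged crops to measure.

Run:
```python
from rig import *
import cv2
a=read_camera('top')['frame'][105:225,205:365,::-1];b=read_camera('side')['frame'][175:295,220:380,::-1]
for n,i in(('a',a),('b',b)):cv2.imwrite(f'pics/{n}1.png',cv2.resize(i,None,fx=5,fy=5,interpolation=cv2.INTER_CUBIC))
```

```text
(no output)
```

View pics/a1.png

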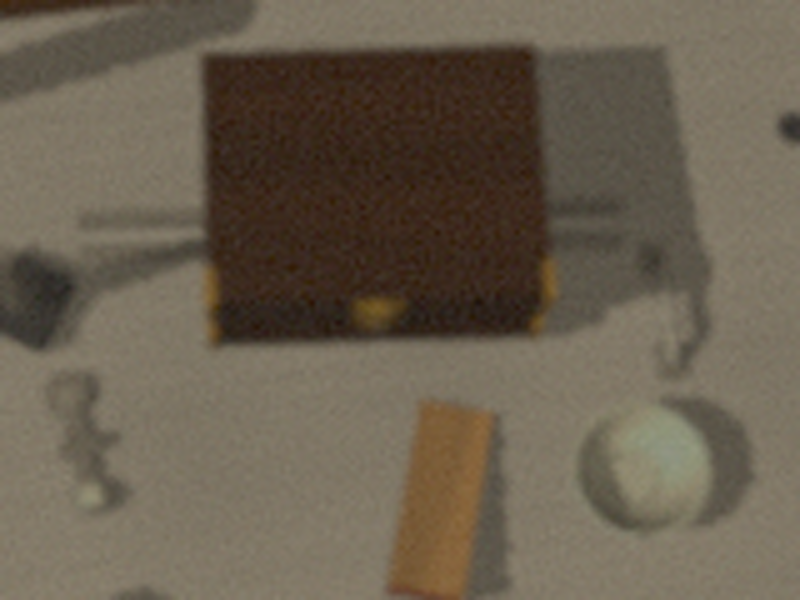

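View pics/b1.png

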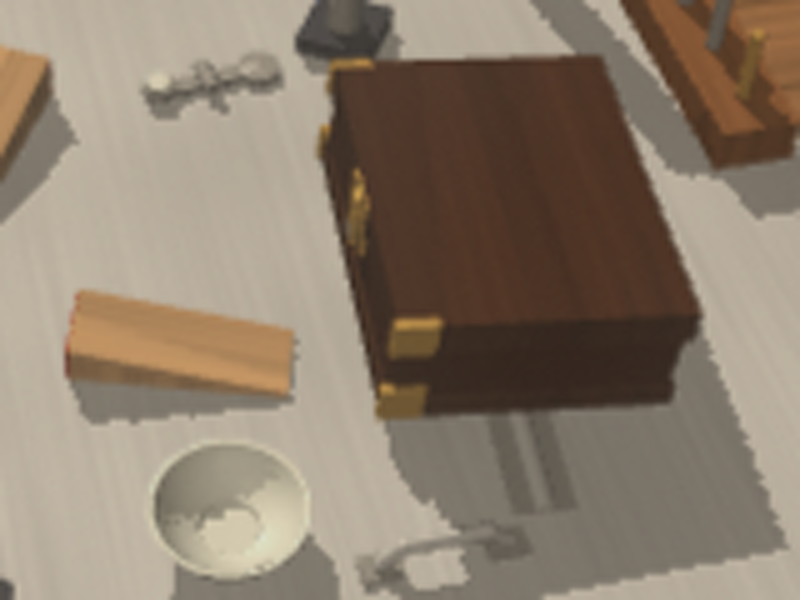

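Run:
```python
from h import *
np.set_printoptions(precision=4,suppress=True)
T=lambda u,v,z:ray('top',205+u/5-.4,105+v/5-.4,z)
S=lambda u,v,z:ray('side',220+u/5-.4,175+v/5-.4,z)
def P(l,f,pts):
    for p in pts: print(l,p,f(*p))
P('top wedge toeL toeR heelL heelR',T,[(420,402,.004),(495,410,.004),(388,593,.024),(467,600,.024)])
P('side wedge toeL toeR heelL heelR',S,[(293,329,.004),(289,393,0),(80,291,.024),(68,350,.024)])
P('top chest fbL fbR rtL rtR',T,[(213,345,.011),(537,336,.011),(205,57,.074),(535,47,.074),(215,302,.085),(545,298,.085)])
P('side chest ftL ftR fbR rtL rtR',S,[(333,63,.085),(392,320,.085),(380,417,.011),(603,57,.074),(697,318,.074)])
P('dish',T,[(582,465,.026),(710,465,.026)]);P('dish',S,[(155,505,.026),(310,505,.026)])
P('key',T,[(72,380,.01),(95,505,.01)]);P('mandrel',T,[(40,340,.01),(75,290,.01)])
P('brace',S,[(370,585,0),(520,540,0)])
# other wedges
f=1.5625
for u,v,z in[(343,353,.02),(423,375,.02),(415,415,.02),(331,381,.02),(500,412,.02),(583,394,.02),(588,426,.02),(508,445,.02)]:print(ray('top',u/f,v/f,z))
```

```text
top wedge toeL toeR heelL heelR (420, 402, 0.004) [ 0.6021 -0.1189  0.004 ]
top wedge toeL toeR heelL heelR (495, 410, 0.004) [ 0.5914 -0.1635  0.004 ]
top wedge toeL toeR heelL heelR (388, 593, 0.024) [ 0.4859 -0.0813  0.024 ]
top wedge toeL toeR heelL heelR (467, 600, 0.024) [ 0.476  -0.1266  0.024 ]
side wedge toeL toeR heelL heelR (293, 329, 0.004) [ 0.6055 -0.1211  0.004 ]
side wedge toeL toeR heelL heelR (289, 393, 0) [ 0.5934 -0.161   0.    ]
side wedge toeL toeR heelL heelR (80, 291, 0.024) [ 0.4923 -0.0861  0.024 ]
side wedge toeL toeR heelL heelR (68, 350, 0.024) [ 0.4791 -0.1259  0.024 ]
top chest fbL fbR rtL rtR (213, 345, 0.011) [0.6517 0.0019 0.011 ]
top chest fbL fbR rtL rtR (537, 336, 0.011) [ 0.6325 -0.1949  0.011 ]
top chest fbL fbR rtL rtR (205, 57, 0.074) [ 0.8113 -0.014   0.074 ]
top chest fbL fbR rtL rtR (535, 47, 0.074) [ 0.7929 -0.2099  0.074 ]
top chest fbL fbR rtL rtR (215, 302, 0.085) [ 0.6568 -0.0011  0.085 ]
top chest fbL fbR rtL rtR (545, 298, 0.085) [ 0.6354 -0.1891  0.085 ]
side chest ftL ftR fbR rtL rtR (333, 63, 0.085) [0.6573 0.0013 0.085 ]
side che
[... 260 characters left out ...]
074) [ 0.7933 -0.2139  0.074 ]
dish (582, 465, 0.026) [ 0.5469 -0.2062  0.026 ]
dish (710, 465, 0.026) [ 0.5374 -0.2816  0.026 ]
dish (155, 505, 0.026) [ 0.5054 -0.2344  0.026 ]
dish (310, 505, 0.026) [ 0.5809 -0.2508  0.026 ]
key (72, 380, 0.01) [0.6409 0.0896 0.01  ]
key (95, 505, 0.01) [0.5624 0.0842 0.01  ]
mandrel (40, 340, 0.01) [0.6684 0.1063 0.01  ]
mandrel (75, 290, 0.01) [0.6973 0.0817 0.01  ]
brace (370, 585, 0) [ 0.6038 -0.2857 -0.    ]
brace (520, 540, 0) [ 0.6852 -0.2764  0.    ]
[0.5016 0.1022 0.02  ]
[ 0.4418 -0.0415  0.02  ]
[ 0.3708 -0.017   0.02  ]
[0.4523 0.13   0.02  ]
[ 0.3565 -0.1731  0.02  ]
[ 0.3696 -0.3311  0.02  ]
[ 0.3112 -0.3292  0.02  ]
[ 0.2962 -0.178   0.02  ]
```

```bash
cat >> h.py <<'E'
from scipy.spatial.transform import Rotation as Ro
def delta(p,th):
    """tool-frame shift/turn to TCP p, tool pointing down, tool -x heading th"""
    from rig import read_state
    s=read_state();q=s['tool_rot'];R0=Ro.from_quat([q[1],q[2],q[3],q[0]])
    x=-np.array([np.cos(th),np.sin(th),0]);z=np.array([0,0,-1.]);R1=Ro.from_matrix(np.c_[x,np.cross(z,x),z])
    print('t',s['time'],'tcp',np.round(s['tcp_pos'],4),'F',np.round(s['contact_force'],1),'w',round(s['width'],4))
    print('shift',np.round(R0.inv().apply(np.array(p)-s['tcp_pos']),4),'turn',np.round((R0.inv()*R1).as_rotvec(),4))
E
python3 -c "
from h import *
delta([.5275,-.118,.26],-.30)"
```

```text
t 0.2 tcp [0.2008 0.5386 0.4041] F [-0.  -0.3 -0.3] w 0.0852
shift [-0.5355 -0.501   0.1445] turn [-0.0012 -0.0003 -0.0568]
```

jog_arm(targets=[[[-0.535,-0.501,0.1],[0,0,-0.057],1],[[-0.535,-0.501,0.1],[0,0,-0.057],1],[[-0.535,-0.501,0.1],[0,0,-0.057],1],[[-0.535,-0.501,0.1],[0,0,-0.057],1],[[-0.535,-0.501,0.1],[0,0,-0.057],1],[[-0.535,-0.501,0.1],[0,0,-0.057],1],[[-0.535,-0.501,0.1],[0,0,-0.057],1],[[-0.535,-0.501,0.1],[0,0,-0.057],1],[[-0.535,-0.501,0.1],[0,0,-0.057],1],[[-0.535,-0.501,0.1],[0,0,-0.057],1],[[-0.535,-0.501,0.1],[0,0,-0.057],1],[[-0.535,-0.501,0.1],[0,0,-0.057],1]])

```text
time: 1.4
tcp_pos: [0.4659, 0.0044, 0.3234]
tool_rot: [0.0, 0.15, 0.989, 0.0]
contact_force: [0.9, 0.8, 0.8]
width: 0.0854
grasp_force: 0.0
```

```bash
python3 -c "
from h import *
delta([.5275,-.118,.25],-.30)"
```

```text
t 1.4 tcp [0.4659 0.0044 0.3234] F [0.9 0.8 0.8] w 0.0854
shift [-0.095  -0.0987  0.0734] turn [ 0.0002  0.0004 -0.0003]
```

jog_arm(targets=[[[-0.095,-0.099,0.073],[0,0,0],1],[[-0.095,-0.099,0.073],[0,0,0],1],[[-0.095,-0.099,0.073],[0,0,0],1],[[-0.095,-0.099,0.073],[0,0,0],1],[[-0.095,-0.099,0.073],[0,0,0],1],[[-0.095,-0.099,0.073],[0,0,0],1],[[-0.095,-0.099,0.073],[0,0,0],1]])

```text
time: 2.1
tcp_pos: [0.527, -0.1151, 0.2517]
tool_rot: [0.001, 0.149, 0.989, -0.0]
contact_force: [0.6, 0.4, -0.1]
width: 0.0856
grasp_force: 0.0
```

Run:
```python
from rig import *
import cv2
from h import *
delta([.5275,-.118,.195],-.30)
a=read_camera('top')['frame'][125:245,225:385,::-1];b=read_camera('side')['frame'][175:295,200:360,::-1]
cv2.imwrite('pics/c2.png',np.vstack([cv2.resize(i,None,fx=3.7,fy=2.5*1,interpolation=cv2.INTER_CUBIC) for i in(a,b)]))
```

```text
t 2.1 tcp [ 0.527  -0.1151  0.2517] F [ 0.6  0.4 -0.1] w 0.0856
shift [-0.0012 -0.0027  0.0567] turn [-0.      0.0015  0.0018]
```

View pics/c2.png

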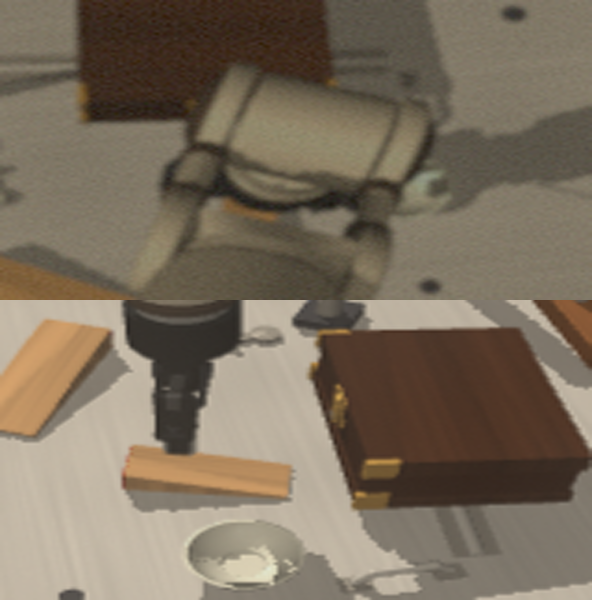

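The side view shows the open gripper above the wedge's heel half and the way down clear. I'll straddle the wedge loosely.

jog_arm(targets=[[[-0.001,-0.003,0.035],[0,0,0],1],[[-0.001,-0.003,0.07],[0,0,0],1],[[-0.001,-0.003,0.072],[0,0,0],1],[[-0.001,-0.003,0.072],[0,0,0],0.4],[[-0.001,-0.003,0.072],[0,0,0],0.4],[[-0.001,-0.003,0.072],[0,0,0],0.4],[[-0.001,-0.003,0.072],[0,0,0],0.4],[[-0.001,-0.003,0.072],[0,0,0],0.4]])

```text
time: 3.0
tcp_pos: [0.5275, -0.1195, 0.1795]
tool_rot: [0.001, 0.149, 0.989, -0.0]
contact_force: [-0.4, 0.1, -0.9]
width: 0.06
grasp_force: 0.0
```

jog_arm(targets=[[[0,0,0],[0,0,0],0.3],[[0,0,0.004],[0,0,0],0.22],[[0,0,0.004],[0,0,0],0.17],[[0,0,0.004],[0,0,0],0.14],[[0,0,0.004],[0,0,0],0.14],[[0,0,0.004],[0,0,0],0.14]])

```text
time: 3.6
tcp_pos: [0.5271, -0.1194, 0.1746]
tool_rot: [0.0, 0.149, 0.989, -0.0]
contact_force: [-0.5, -0.5, -0.6]
width: 0.0488
grasp_force: 0.0
```

Run:
```python
from rig import *
import cv2
from h import *
delta([.5307,-.0857,.175],-.10)
b=read_camera('side')['frame'][195:275,230:340,::-1]
cv2.imwrite('pics/d3.png',cv2.resize(b,None,fx=7,fy=7,interpolation=cv2.INTER_CUBIC))
```

```text
t 3.6 tcp [ 0.5271 -0.1194  0.1746] F [-0.5 -0.5 -0.6] w 0.0488
shift [ 0.0065  0.0332 -0.0004] turn [-0.000e+00  1.000e-04 -1.998e-01]
```

View pics/d3.png

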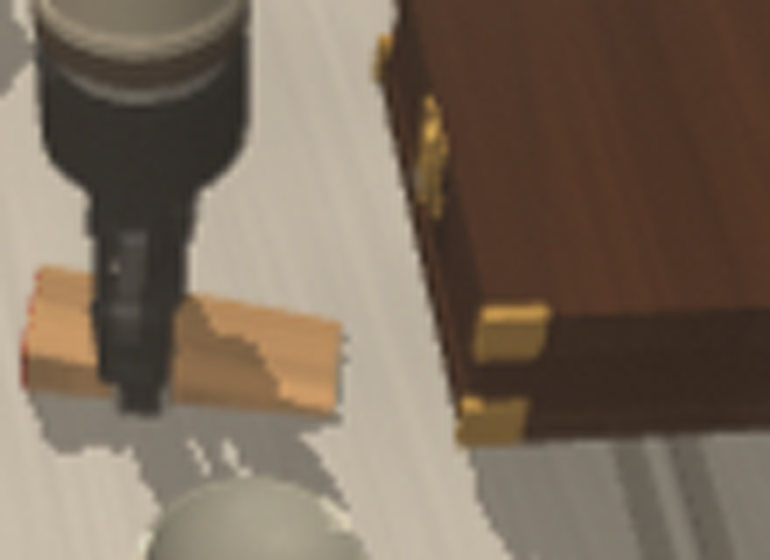

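The right finger is down beside the wedge, with its tip at about (140,410), and the wedge lies flat. Now I'll slide it sideways and turn it square to the chest.

jog_arm(targets=[[[0.001,0.003,0],[0,0,-0.02],0.14],[[0.001,0.006,0],[0,0,-0.04],0.14],[[0.002,0.01,0],[0,0,-0.06],0.14],[[0.003,0.013,0],[0,0,-0.08],0.14],[[0.003,0.016,0],[0,0,-0.1],0.14],[[0.004,0.02,0],[0,0,-0.12],0.14],[[0.005,0.024,0],[0,0,-0.14],0.14],[[0.005,0.027,0],[0,0,-0.16],0.14],[[0.006,0.03,0],[0,0,-0.18],0.14],[[0.006,0.033,0],[0,0,-0.2],0.14],[[0.006,0.034,0],[0,0,-0.2],0.14],[[0.006,0.034,0],[0,0,-0.2],0.14]])

```text
time: 4.85
tcp_pos: [0.5314, -0.0849, 0.1746]
tool_rot: [-0.0, 0.05, 0.999, 0.0]
contact_force: [-0.5, 0.3, 0.1]
width: 0.0486
grasp_force: 0.1
```

jog_arm(targets=[[[0,0,0],[0,0,0],0.35],[[0,0,0],[0,0,0],0.35],[[0,0,-0.03],[0,0,0],0.35],[[0,0,-0.06],[0,0,0],0.3],[[0.04,0,-0.06],[0,0,0],-1],[[0.085,0,-0.06],[0,0,0],-1],[[0.085,0,-0.06],[0,0,0],-1],[[0.085,0,-0.06],[0,0,0],-1],[[0.085,0,-0.06],[0,0,0],-1]])

```text
time: 5.75
tcp_pos: [0.4478, -0.0771, 0.2354]
tool_rot: [0.001, 0.05, 0.999, -0.0]
contact_force: [-0.6, -0.7, 0.5]
width: 0.0001
grasp_force: 0.0
```

Run:
```python
from rig import *
import cv2
from h import *
delta([.45,-.08,.178],-.10)
a=read_camera('top')['frame'][145:245,235:335,::-1];b=read_camera('side')['frame'][195:275,230:340,::-1]
cv2.imwrite('pics/e4.png',cv2.resize(b,None,fx=7,fy=7,interpolation=cv2.INTER_CUBIC))
```

```text
t 5.75 tcp [ 0.4478 -0.0771  0.2354] F [-0.6 -0.7  0.5] w 0.0001
shift [-0.0023 -0.0026  0.0574] turn [-0.0007  0.0024 -0.    ]
```

View pics/e4.png

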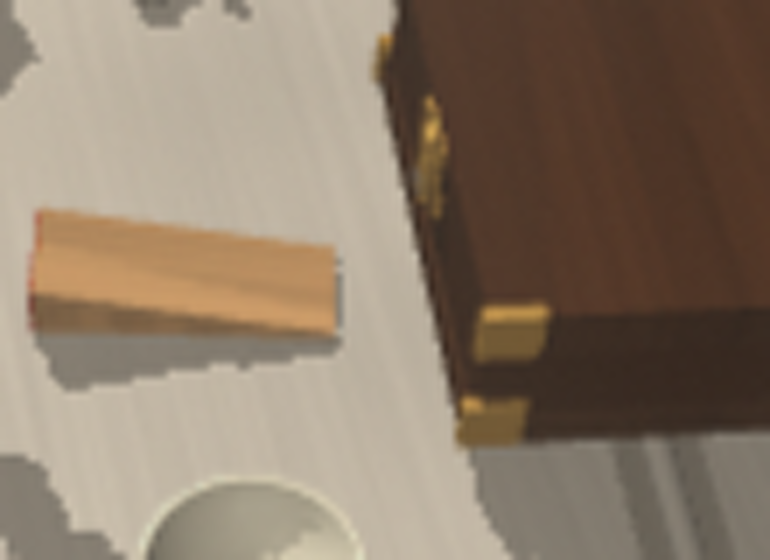

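Run:
```python
from h import *
S=lambda u,v,z:ray('side',230+u/7-.43,195+v/7-.43,z)
f=np.array([.643,-.097,0]);X=np.array([.995,-.0998,0]);Y=np.array([.0998,.995,0])
for p in[(333,246,.004),(335,333,.002),(38,210,.024),(31,295,.024)]:
    q=S(*p);print(q.round(4),'chest',round((q-f)@X,4),round((q-f)@Y,4))
q=np.array([.4478,-.0771,0]);print((q-f)@X,(q-f)@Y)
```

```text
[ 0.6121 -0.0823  0.004 ] chest -0.0322 0.0116
[ 0.6023 -0.1251  0.002 ] chest -0.0377 -0.0321
[ 0.4957 -0.0555  0.024 ] chest -0.1507 0.0266
[ 0.4857 -0.0991  0.024 ] chest -0.1563 -0.0177
-0.19621002000000004 0.00031953999999999544
```

The wedge is centred to 1–2 mm but still turned about 0.12 rad from the chest, because of the cage's slack. I'll straddle it again, closer, and turn it further.

```bash
python3 -c "
from h import *
delta([.5356,-.0874,.235],-.22);delta([.5356,-.0874,.1745],-.22)"
```

```text
t 5.85 tcp [ 0.4481 -0.0772  0.2353] F [-0.9 -0.4 -0.6] w -0.0001
shift [-0.0881 -0.0015  0.0005] turn [-0.0005  0.002   0.1202]
t 5.85 tcp [ 0.4481 -0.0772  0.2353] F [-0.9 -0.4 -0.6] w -0.0001
shift [-0.088  -0.0014  0.061 ] turn [-0.0005  0.002   0.1202]
```

jog_arm(targets=[[[-0.044,-0.001,0],[0,0,0.06],0.6],[[-0.088,-0.001,0],[0,0,0.12],0.6],[[-0.088,-0.001,0],[0,0,0.12],0.6],[[-0.088,-0.001,0],[0,0,0.12],0.6],[[-0.088,-0.001,0],[0,0,0.12],0.6],[[-0.088,-0.001,0.03],[0,0,0.12],0.6],[[-0.088,-0.001,0.056],[0,0,0.12],0.5],[[-0.088,-0.001,0.06],[0,0,0.12],0.35],[[-0.088,-0.001,0.06],[0,0,0.12],0.22],[[-0.088,-0.001,0.06],[0,0,0.12],0.14],[[-0.088,-0.001,0.06],[0,0,0.12],0.09],[[-0.088,-0.001,0.06],[0,0,0.12],0.09]])

```text
time: 7.05
tcp_pos: [0.5348, -0.0866, 0.1759]
tool_rot: [0.001, 0.11, 0.994, -0.0]
contact_force: [0.2, -0.2, -0.3]
width: 0.0462
grasp_force: 0.0
```

jog_arm(targets=[[[0,0,0],[0,0,0],0.085],[[0,0,0],[0,0,-0.02],0.085],[[0,0,0],[0,0,-0.04],0.085],[[0,0,0],[0,0,-0.06],0.085],[[0,0,0],[0,0,-0.08],0.085],[[0,0,0],[0,0,-0.1],0.085],[[0,0,0],[0,0,-0.12],0.085],[[0,0,0],[0,0,-0.14],0.085],[[0,0,0],[0,0,-0.16],0.085],[[0,0,0],[0,0,-0.17],0.085],[[0,0,0],[0,0,-0.17],0.085]])

```text
time: 8.15
tcp_pos: [0.5343, -0.0864, 0.1746]
tool_rot: [0.0, 0.025, 1.0, -0.0]
contact_force: [0.6, 0.6, 0.4]
width: 0.0462
grasp_force: 0.5
```

jog_arm(targets=[[[0,0,0],[0,0,0],0.35],[[0,0,0],[0,0,0],0.35],[[0,0,-0.03],[0,0,0],0.35],[[0,0,-0.06],[0,0,0],0.3],[[0.04,0,-0.06],[0,0,0.05],-1],[[0.09,0,-0.06],[0,0,0.05],-1],[[0.09,0,-0.06],[0,0,0.05],-1],[[0.09,0,-0.06],[0,0,0.05],-1],[[0.09,0,-0.06],[0,0,0.05],-1]])

```text
time: 9.05
tcp_pos: [0.4453, -0.0823, 0.2353]
tool_rot: [0.001, 0.05, 0.999, -0.0]
contact_force: [0.6, -0.4, 0.6]
width: 0.0002
grasp_force: 0.0
```

Run:
```python
from rig import *
import cv2
from h import *
delta([.45,-.08,.178],-.10)
b=read_camera('side')['frame'][195:275,230:340,::-1]
cv2.imwrite('pics/f5.png',cv2.resize(b,None,fx=7,fy=7,interpolation=cv2.INTER_CUBIC))
```

```text
t 9.05 tcp [ 0.4453 -0.0823  0.2353] F [ 0.6 -0.4  0.6] w 0.0002
shift [-0.0043  0.0028  0.0574] turn [-0.0008  0.0022  0.0001]
```

View pics/f5.png

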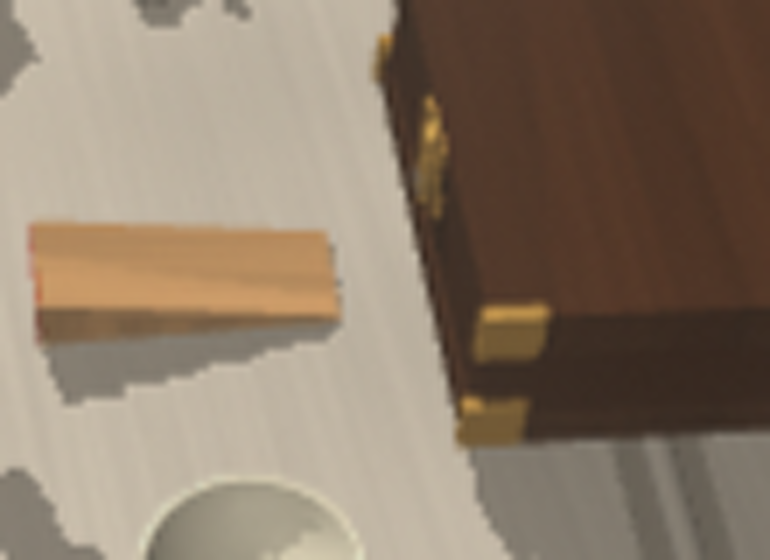

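The wedge now sits nearly parallel to the chest's sides, with its toe corners at (326,231) and (338,318) and its heel top at (30,222) and (40,308).

Run:
```python
from h import *
S=lambda u,v,z:ray('side',230+u/7-.43,195+v/7-.43,z)
f=np.array([.643,-.097,0]);X=np.array([.995,-.0998,0]);Y=np.array([.0998,.995,0])
for p in[(326,231,.004),(338,318,.002),(30,222,.024),(40,308,.024)]:
    q=S(*p);print(q.round(4),'chest',round((q-f)@X,4),round((q-f)@Y,4))
delta([*(f-.185*X-.003*Y)[:2],.179],-.1)
```

```text
[ 0.6113 -0.0737  0.004 ] chest -0.0339 0.02
[ 0.6053 -0.1179  0.002 ] chest -0.0354 -0.0246
[ 0.4915 -0.0612  0.024 ] chest -0.1543 0.0205
[ 0.488  -0.1063  0.024 ] chest -0.1533 -0.0247
t 9.1 tcp [ 0.4457 -0.0824  0.2355] F [-0.  -0.5  1.1] w -0.0002
shift [-0.0126  0.0023  0.0565] turn [-0.0008  0.0024  0.0003]
```

jog_arm(targets=[[[0,0.003,0.03],[0,0.002,0],-1],[[-0.005,0.003,0.057],[0,0.002,0],-1],[[-0.008,0.003,0.057],[0,0.002,0],-1],[[-0.018,0.003,0.057],[0,0.002,0],-1],[[-0.028,0.003,0.057],[0,0.002,0],-1],[[-0.038,0.003,0.057],[0,0.002,0],-1],[[-0.046,0.003,0.057],[0,0.002,0],-1],[[-0.054,0.003,0.057],[0,0.002,0],-1],[[-0.062,0.003,0.057],[0,0.002,0],-1],[[-0.068,0.003,0.057],[0,0.002,0],-1],[[-0.074,0.003,0.057],[0,0.002,0],-1],[[-0.08,0.003,0.057],[0,0.002,0],-1]])

```text
time: 10.3
tcp_pos: [0.5247, -0.0869, 0.1775]
tool_rot: [-0.001, 0.05, 0.999, 0.0]
contact_force: [-0.8, -0.9, 0.6]
width: -0.0004
grasp_force: 0.5
```

Run:
```python
from rig import *
import cv2
from h import *
f=np.array([.643,-.097,0]);X=np.array([.995,-.0998,0]);Y=np.array([.0998,.995,0])
delta([*(f-.085*X-.003*Y)[:2],.179],-.1)
b=read_camera('side')['frame'][195:275,230:340,::-1]
cv2.imwrite('pics/g6.png',cv2.resize(b,None,fx=7,fy=7,interpolation=cv2.INTER_CUBIC))
```

```text
t 10.3 tcp [ 0.5247 -0.0869  0.1775] F [-0.8 -0.9  0.6] w -0.0004
shift [-0.0338 -0.0012 -0.0016] turn [ 0.0001 -0.0024  0.0002]
```

View pics/g6.png

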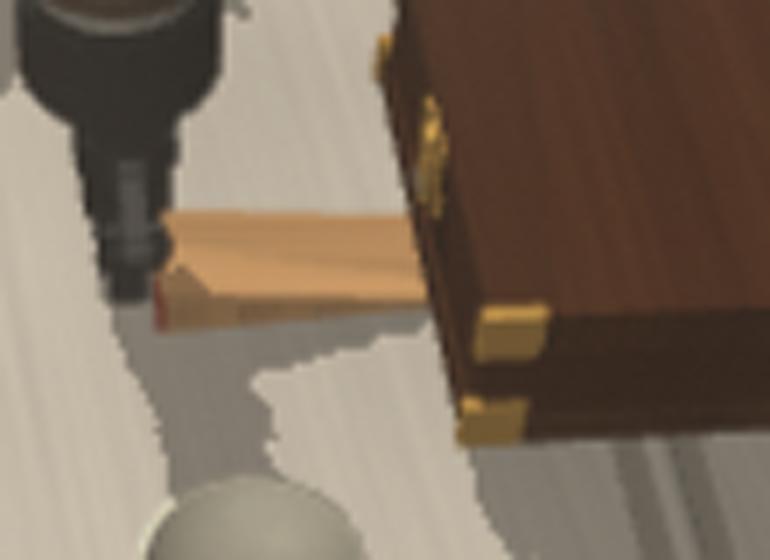

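The toe is just under the front edge and the wedge is straight. I'll carry on in small steps and watch the force.

jog_arm(targets=[[[-0.004,0,0],[0,0,0],-1],[[-0.008,0,0],[0,0,0],-1],[[-0.012,0,0],[0,0,0],-1],[[-0.016,0,0],[0,0,0],-1],[[-0.019,0,0],[0,0,0],-1],[[-0.021,0,0],[0,0,0],-1],[[-0.022,0,0],[0,0,0],-1],[[-0.023,0,0],[0,0,0],-1],[[-0.024,0,0],[0,0,0],-1]])

```text
time: 11.25
tcp_pos: [0.5482, -0.0893, 0.1775]
tool_rot: [-0.001, 0.05, 0.999, 0.0]
contact_force: [-1.0, -0.1, 1.0]
width: -0.0002
grasp_force: 0.3
```

jog_arm(targets=[[[-0.001,0,0],[0,0,0],-1],[[-0.002,0,0],[0,0,0],-1],[[-0.003,0,0],[0,0,0],-1],[[-0.004,0,0],[0,0,0],-1]])

```text
time: 11.65
tcp_pos: [0.5523, -0.0897, 0.1775]
tool_rot: [-0.001, 0.05, 0.999, 0.0]
contact_force: [-0.8, 0.8, 0.5]
width: 0.0001
grasp_force: 0.2
```

jog_arm(targets=[[[-0.001,0,0],[0,0,0],-1],[[-0.002,0,0],[0,0,0],-1],[[-0.003,0,0],[0,0,0],-1]])

```text
time: 11.95
tcp_pos: [0.5552, -0.09, 0.1775]
tool_rot: [-0.001, 0.05, 0.999, 0.0]
contact_force: [-0.9, -0.1, -0.1]
width: -0.0001
grasp_force: 0.4
```

jog_arm(targets=[[[-0.001,0,0],[0,0,0],-1],[[-0.002,0,0],[0,0,0],-1]])

```text
time: 12.15
tcp_pos: [0.5565, -0.0901, 0.1774]
tool_rot: [-0.003, 0.05, 0.999, 0.0]
contact_force: [-7.9, -0.3, 6.7]
width: -0.0
grasp_force: 4.0
```

jog_arm(targets=[[[0,0,0],[0,0,0],-1],[[-0.0005,0,0],[0,0,0],-1]])

```text
time: 12.35
tcp_pos: [0.5567, -0.0901, 0.1774]
tool_rot: [-0.003, 0.05, 0.999, 0.0]
contact_force: [-9.5, -0.4, 7.7]
width: 0.0002
grasp_force: 4.4
```

jog_arm(targets=[[[0,0,0],[0,0,0],-1],[[0,0,0],[0,0,0],-1]])

```text
time: 12.55
tcp_pos: [0.5567, -0.0901, 0.1774]
tool_rot: [-0.003, 0.05, 0.999, 0.0]
contact_force: [-8.0, 0.9, 6.4]
width: -0.0001
grasp_force: 3.9
```

jog_arm(targets=[[[-0.0004,0,0],[0,0,0],-1],[[-0.0008,0,0],[0,0,0],-1],[[-0.0008,0,0],[0,0,0],-1]])

```text
time: 12.85
tcp_pos: [0.5571, -0.0901, 0.1773]
tool_rot: [-0.004, 0.05, 0.999, 0.0]
contact_force: [-10.2, 0.5, 8.3]
width: -0.0
grasp_force: 5.2
```

The wedge is jammed at about 10 N with the toe about 45 mm in. Now I'll back off, rise and go over the lid front.

jog_arm(targets=[[[0.002,0,0],[0,0,0],-1],[[0.01,0,0],[0,0,0],-1],[[0.03,0,0],[0,0,0],-1],[[0.03,0,-0.05],[0,0,0],-1],[[0.03,0,-0.1],[0,0,0],-1],[[0.03,0,-0.11],[0,0,0],-1],[[-0.01,0,-0.11],[0,0,0],-1],[[-0.05,0,-0.11],[0,0,0],-1],[[-0.08,0,-0.11],[0,0,0],-1],[[-0.08,0,-0.11],[0,0,0],-1]])

```text
time: 13.85
tcp_pos: [0.6405, -0.0987, 0.2868]
tool_rot: [0.0, 0.05, 0.999, -0.0]
contact_force: [-2.0, 0.5, 0.1]
width: 0.0
grasp_force: 0.0
```

Run:
```python
from rig import *
from h import *
delta([.660,-.0987,.262],-.1)
```

```text
t 13.85 tcp [ 0.6405 -0.0987  0.2868] F [-2.   0.5  0.1] w 0.0
shift [-0.0194  0.002   0.0248] turn [-0.0003  0.0004  0.0005]
```

jog_arm(targets=[[[-0.0195,0.002,0],[0,0,0],-1],[[-0.0195,0.002,0.012],[0,0,0],-1],[[-0.0195,0.002,0.022],[0,0,0],-1],[[-0.0195,0.002,0.025],[0,0,0],-1],[[-0.0195,0.002,0.025],[0,0,0],-1]])

```text
time: 14.35
tcp_pos: [0.6566, -0.0981, 0.2608]
tool_rot: [-0.002, 0.05, 0.999, 0.0]
contact_force: [-0.3, -0.0, 0.6]
width: -0.0
grasp_force: 0.0
```

jog_arm(targets=[[[0,0,0.001],[0,0,0],-1],[[0,0,0.002],[0,0,0],-1],[[0,0,0.002],[0,0,0],-1]])

```text
time: 14.65
tcp_pos: [0.6578, -0.0983, 0.2606]
tool_rot: [-0.001, 0.05, 0.999, -0.0]
contact_force: [0.5, -0.3, -0.4]
width: 0.0001
grasp_force: 0.0
```

jog_arm(targets=[[[-0.001,0,0.0005],[0,0,0],-1],[[-0.001,0,0.001],[0,0,0],-1],[[-0.001,0,0.0015],[0,0,0],-1],[[-0.001,0,0.0015],[0,0,0],-1]])

```text
time: 15.05
tcp_pos: [0.6588, -0.0984, 0.2587]
tool_rot: [-0.001, 0.05, 0.999, 0.0]
contact_force: [-0.1, -0.7, 0.2]
width: -0.0003
grasp_force: 0.0
```

jog_arm(targets=[[[0,0,0.0005],[0,0,0],-1],[[0,0,0.001],[0,0,0],-1],[[0,0,0.001],[0,0,0],-1]])

```text
time: 15.35
tcp_pos: [0.6589, -0.0984, 0.2583]
tool_rot: [-0.001, 0.05, 0.999, -0.0]
contact_force: [-2.4, 0.5, 2.9]
width: 0.0001
grasp_force: 1.5
```

jog_arm(targets=[[[0,0,0.0005],[0,0,0],-1],[[0,0,0.001],[0,0,0],-1],[[0,0,0.001],[0,0,0],-1]])

```text
time: 15.65
tcp_pos: [0.6591, -0.0984, 0.2582]
tool_rot: [-0.001, 0.05, 0.999, -0.0]
contact_force: [-2.6, -0.5, 8.3]
width: -0.0002
grasp_force: 3.7
```

jog_arm(targets=[[[0,0,0.0005],[0,0,0],-1],[[0,0,0.001],[0,0,0],-1],[[0,0,0.001],[0,0,0],-1]])

```text
time: 15.95
tcp_pos: [0.6593, -0.0985, 0.2581]
tool_rot: [-0.0, 0.05, 0.999, -0.0]
contact_force: [-4.5, 1.5, 11.3]
width: 0.0002
grasp_force: 5.4
```

jog_arm(targets=[[[0.0006,0,0.0005],[0,0,0],-1],[[0.001,0,0.001],[0,0,0],-1],[[0.001,0,0.0013],[0,0,0],-1],[[0.001,0,0.0013],[0,0,0],-1],[[0.001,0,0.0013],[0,0,0],-1],[[0.001,0,0.0013],[0,0,0],-1],[[0.001,0,0.0013],[0,0,0],-1],[[0.001,0,0.0013],[0,0,0],-1]])

```text
time: 16.75
tcp_pos: [0.6588, -0.0984, 0.258]
tool_rot: [0.001, 0.05, 0.999, -0.0]
contact_force: [-3.6, 1.4, 14.0]
width: -0.0003
grasp_force: 7.1
```

The lid held at 14 N and moved less than 0.5 mm. I'll let go upward and retreat.

jog_arm(targets=[[[0,0,0],[0,0,0],-1],[[0,0,0],[0,0,0],-1],[[0,0,-0.003],[0,0,0],-1],[[0,0,-0.01],[0,0,0],-1],[[0,0,-0.04],[0,0,0],-1],[[0,0,-0.08],[0,0,0],-1],[[0.04,0,-0.12],[0,0,0],-1],[[0.09,0,-0.12],[0,0,0],-1],[[0.14,0,-0.12],[0,0,0],-1],[[0.19,0,-0.12],[0,0,0],-1],[[0.24,0,-0.12],[0,0,0],-1],[[0.24,0,-0.12],[0,0,0],-1]])

```text
time: 17.95
tcp_pos: [0.4143, -0.0726, 0.3725]
tool_rot: [-0.004, 0.05, 0.999, 0.001]
contact_force: [0.3, -0.5, -0.8]
width: -0.0001
grasp_force: 0.0
```

Run:
```python
from rig import *
import cv2
b=read_camera('side')['frame'][175:295,220:380,::-1]
cv2.imwrite('pics/z7.png',cv2.resize(b,None,fx=5,fy=5,interpolation=cv2.INTER_CUBIC))
```

```text
(no output)
```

View pics/z7.png

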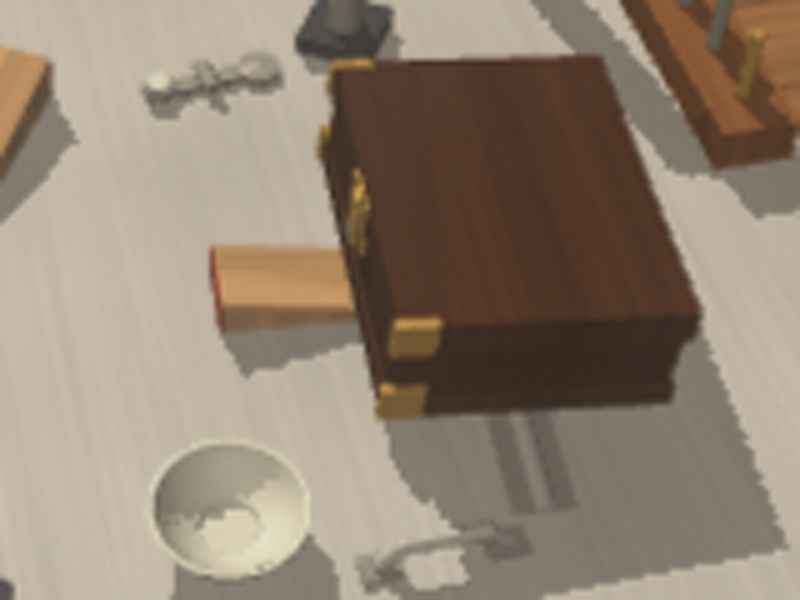

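The chest's corners are at the same pixels as before, at (333,65), (392,320) and (697,318). The wedge is straight under the middle of the front edge with its heel at (215,290), and the bystanders haven't moved.

```bash
python3 -c "
from rig import *
print(hand_in())"
```

```text
the job is handed in; nothing more can be done
None
```

The job is handed in: the wedge is jammed about 45 mm under the middle of the chest's front edge, the lid moved less than 0.5 mm under a 14 N press, and in the last picture the chest and the things around it had not moved; I slid the wedge sideways between loosely closed fingers to square it up before pushing, without gripping or lifting it.

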